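# Park the microscope objectives on the rail in order of length

## Robot

A 6-joint arm with a two-finger parallel gripper is mounted at the origin on a cart in front of the work surface, level with it; the furniture and walls round the work are solid. World frame = base frame: x ahead of the robot, y to its left, z up, the work surface at z = 0. Lengths are in m, angles in rad, forces in N, time in s.
With the tool pointing down it reaches from about 0.25 to 0.725 m from the base axis. Payload 4 kg.
Tool frame: the origin (TCP) lies midway between the tips of the shut fingers; the grasp point (between the pads) lies 19 mm behind it; z points along the fingers, y is the line along which they close (so a half turn about z gives the same grasp; the last joint's range is limited). The gripper opens to 85 mm and grips with 20 to 120 N. Pads are 22 mm wide; open, the fingers measure 114 mm over their backs; the gripper's body (76 mm by 85 mm) begins 54 mm behind the grasp point. The pads swing forward as they close: fully open they stand 13 mm farther back than shut.
Start: joints at [-1.106, 0.241, 0.005, 1.335, 0, 1.571], TCP at [0.224, -0.447, 0.21] pointing down, gripper open.
Joint ranges: [-2.72, 2.72], [-1.05, 1.87], [-1.09, 1.28], [-1.99, 2.15], [-1.42, 1.44], [-3.14, 3.14]. Speed limits (rad/s): [2.79, 2.79, 3.14, 3.14, 3.14, 3.14].

## Interface

Orientations are given as a unit quaternion [x, y, z, w].
In Python, from workcell import bot, camera, job_done gives the robot as it stands.
- The arm moves only by the tool carry_out, never from a script. Its argument "plan" is a list of rows, each an object of numbers: "dx", "dy", "dz": the shift along the tool's x, y, z in mm; "twist": the turn about the tool's z in degrees; "fingers": the closure, from -1 (fully open) to 1 (shut). In form: [{"dx": .., "dy": .., "dz": .., "twist": .., "fingers": ..}, ...]. A call has exactly 5 rows; each row is the pose to reach, as a shift and turn from the pose commanded when the call began, along the tool's axes at that moment; what a row does not reach only later rows make up. A row lasts 1/12 s, in which the tool goes at most 41.7 mm and 7.16 degrees, less where a joint would pass 70% of its speed; a pose out of reach is approached as far as the arm can. A call with a gripper value outside its range is refused whole. The fingers move at their own pace and stop on an object; the grip force is fixed at half the most. Time passes only in rows, so rows that repeat a pose let the fingers close, or fill a call up. It gives the time, the measured TCP pose, the force, the opening and the grip force at its end, in the units of the state.
- bot.get_obs(): the state, without advancing time (a new reading comes with each control period).
- camera(name): name is "scene" or "top" or "wrist"; returns a dict with "image" (480x640x3 uint8, red, green, blue), "intrinsics" (3x3 intrinsics, pixels), "eye" and "attitude" of the camera in the world. Camera axes: x right, y down, z forward; pixel columns grow to the right and rows downward; lengths in m; the calibration is good to about 2 mm. A picture is of the moment at which its call begins. There is no depth.
- job_done(): hands the job in; it is judged then, once.
The state is a dict: "clock": time; "joint_pos": joint angles; "joint_vel": joint speeds; "tau": joint torques, N m; "eef_pos": TCP position; "tool_rot": TCP orientation; "ft_force": force on the tool from outside, world axes, zero at the start; "ft_torque": the same for the moment, N m; "grip_width": finger opening in m; "grasp_force": force on a finger pad.
Only numpy, scipy, OpenCV 4.12 (cv2) and the standard library are available. Lean on these libraries where they do the work, as an engineer would, in place of code of your own. Each camera call takes 0.05 s, during which the arm holds its last target. There are 200 camera calls.

## Task

The microscope's four spare objectives have been cleaned and stand loose on the bench. Park them in the four cups of the aluminium rail in order of length, the shortest (lowest power) in the cup next to the end clamp with the black knob and each next one longer, so that they can go on the turret in sequence; each must stand upright on its cup's floor, lens up, let go and at rest, and none may be knocked over on the way.

Things in the scene. Friction and masses are not known exactly. Their poses are not given: they have to be found in the camera images.
- objective_a: microscope objective, 30 mm tall, the shortest: a squat barrel with a wide flat front, lens 18 mm across. Chrome with black knurled band; stands thread down, lens up. Round about z. Bottom 6 mm: thread 20 mm across, on which it stands; above it the barrel, 28 mm across from 6 to 26 mm up: grip there. Origin: centre of underside, z up. About 90 g.
- objective_b: microscope objective, 40 mm tall, the second shortest: the barrel narrows by a cone to a flat front 22 mm across, lens 13 mm across. Chrome with black knurled band; stands thread down, lens up. Round about z. Bottom 6 mm: thread 20 mm across, on which it stands; above it the barrel, 28 mm across from 6 to 29 mm up: grip there. Origin: centre of underside, z up. About 120 g.
- objective_c: microscope objective, 50 mm tall, the second longest: a 23 mm step above the barrel, then a cone to a 14 mm tip. Chrome with black knurled band; stands thread down, lens up. Round about z. Bottom 6 mm: thread 20 mm across, on which it stands; above it the barrel, 28 mm across from 6 to 34 mm up: grip there. Origin: centre of underside, z up. About 150 g.
- objective_d: microscope objective, 60 mm tall, the longest: a 24 mm step above the barrel, then a long slim cone to an 11 mm tip. Chrome with black knurled band; stands thread down, lens up. Round about z. Bottom 6 mm: thread 20 mm across, on which it stands; above it the barrel, 28 mm across from 6 to 40 mm up: grip there. Origin: centre of underside, z up. About 180 g.
- cup_1: cup 1 of four identical shallow round cups in a row on the aluminium rail (1 is at its +y end), fixed: inside 40 mm across, flat grey felt floor; rim 46 mm across, 4 mm above the floor; on a 46 mm square black block. Origin: centre of the felt floor, 26 mm above the bench; z up, y along the rail. Cups are 51 to 63 mm apart, centre to centre.
- cup_2: cup 2 of four identical shallow round cups in a row on the aluminium rail (1 is at its +y end), fixed: inside 40 mm across, flat grey felt floor; rim 46 mm across, 4 mm above the floor; on a 46 mm square black block. Origin: centre of the felt floor, 26 mm above the bench; z up, y along the rail. Cups are 51 to 63 mm apart, centre to centre.
- cup_3: cup 3 of four identical shallow round cups in a row on the aluminium rail (1 is at its +y end), fixed: inside 40 mm across, flat grey felt floor; rim 46 mm across, 4 mm above the floor; on a 46 mm square black block. Origin: centre of the felt floor, 26 mm above the bench; z up, y along the rail. Cups are 51 to 63 mm apart, centre to centre.
- cup_4: cup 4 of four identical shallow round cups in a row on the aluminium rail (1 is at its +y end), fixed: inside 40 mm across, flat grey felt floor; rim 46 mm across, 4 mm above the floor; on a 46 mm square black block. Origin: centre of the felt floor, 26 mm above the bench; z up, y along the rail. Cups are 51 to 63 mm apart, centre to centre.
- end_clamp: end clamp of the rail: dark steel block, 24 mm along the rail, 52 across, with a round black knob 32 mm across on top, 58 mm tall in all; at either end of the row of cups (a low grey cap at the other). Origin: centre of underside, 4 mm above the bench. Go round the fixed tall microscope at +y (y 0.1 to 0.35, eyepieces reach forward to x = 0.45) and polisher (y under -0.27, 0.29 tall).
Mind the look-alikes: they are no part of the job. What is shaped like the objective_a but green or orange is not meant.

How it is judged:
By the outcome, as a careful person would: the job done as asked, in the order asked, and still so for the second after the job is handed in, with the robot touching nothing.
It also fails if it takes over 106 s, if anything falls off the work surface, if the arm or the gripper's body presses on something with over 40 N, if the wrist force passes 120 N, or if a joint passes its speed limit or range.

## Working session

There is one attempt and no reset: what is moved stays moved. The work goes in short steps, Python scripts to look and compute and a tool call to move; the robot and the scene stay as the last step left them, time stands still between calls to the robot, and variables do not carry over. Pictures are saved under pics/ and viewed, at most 14 in all, crops included, and the job is handed in when it is done.

Besides the shell and the picture viewer there is one more tool, called as name([rows], argument=value, ...), one row to a line, values as JSON. carry_out: Moves the arm, as the interface text tells. Its arguments: {"type":"object","properties":{"plan":{"type":"array","items":{"type":"object","properties":{"dx":{"type":"number"},"dy":{"type":"number"},"dz":{"type":"number"},"twist":{"type":"number"},"fingers":{"type":"number"}}}}},"required":["plan"]}

```bash
ls; mkdir -p pics
python3 - <<'E'
from workcell import bot,camera
import cv2,numpy as np,pickle
o=bot.get_obs();print({k:np.round(o[k],3) for k in('clock','eef_pos','tool_rot','grip_width')})
d={}
for n in('scene','top'):
    c=camera(n);d[n]=c;cv2.imwrite(f'pics/{n}0.png',c['image'][...,::-1]);print(n,c['intrinsics'],c['eye'],c['attitude'])
pickle.dump(d,open('v0.pkl','wb'))
E
```

```text
pics
{'clock': np.float64(0.0), 'eef_pos': array([ 0.224, -0.446,  0.209]), 'tool_rot': array([ 0.973,  0.23 , -0.   , -0.001]), 'grip_width': np.float64(0.085)}
scene [[548.76683872   0.         321.37366342]
 [  0.         548.76683872 245.22207922]
 [  0.           0.           1.        ]] [0.10406919 0.60560743 0.40116871] [-0.24456709  0.79674539 -0.52477962  0.1731764 ]
top [[439.16625027   0.         314.4102979 ]
 [  0.         439.16625027 236.6503518 ]
 [  0.           0.           1.        ]] [ 0.47673008 -0.05846249  0.89204901] [-0.69948077  0.71286254 -0.03442613  0.03699321]
```

View pics/scene0.png

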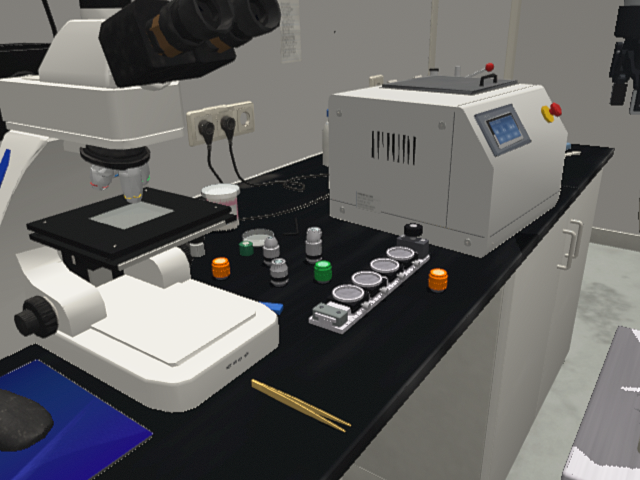

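View pics/top0.png

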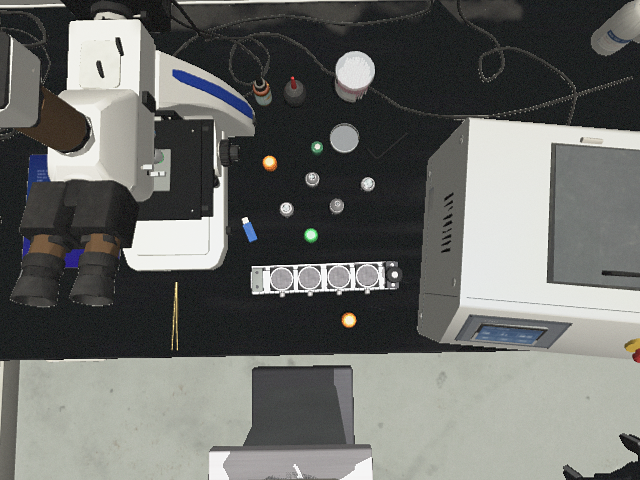

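The top view shows four grey objectives at about (312,180), (368,184), (287,210) and (336,206). The green and orange look-alikes are at (317,147), (311,235), (269,163) and (348,320). The cups are at (282..368, 277), and the black knob is at (395,275), the −y end. In the scene view the greys are at (197,248), (271,250), (279,270) and (314,243). Next, one close crop of both views plus ray measurements.

```bash
cat > h.py <<'E'
import numpy as np,cv2
from scipy.spatial.transform import Rotation as R
def ray(c,p):
    K=c['intrinsics'];d=np.linalg.inv(K)@[p[0],p[1],1.];return np.array(c['eye']),R.from_quat(c['attitude']).apply(d)
def onz(c,p,z):
    e,d=ray(c,p);return e+d*(z-e[2])/d[2]
def proj(c,P):
    q=R.from_quat(c['attitude']).inv().apply(np.array(P)-c['eye']);u=c['intrinsics']@q;return u[:2]/u[2]
def tri(a,p,b,q):
    e,d=ray(a,p);f,g=ray(b,q);A=np.stack([d,-g],1);s=np.linalg.lstsq(A,f-e,rcond=None)[0]
    P,Q=e+s[0]*d,f+s[1]*g;return (P+Q)/2,np.linalg.norm(P-Q)
E
python3 - <<'E'
from h import *;import pickle
d=pickle.load(open('v0.pkl','rb'))
t,s=d['top'],d['scene']
for p in[(312,180),(368,184),(287,210),(336,206)]:
    P=onz(t,p,.03);print('obj',p,P.round(3),'-> scene base/top',proj(s,[*P[:2],0]).round(),proj(s,[*P[:2],.05]).round())
for p in[(282,279),(310,277),(339,276),(368,275),(395,275)]:
    P=onz(t,p,.03);print('cup',p,P.round(3),proj(s,P).round())
a=cv2.resize(t['image'][140:310,240:410],None,fx=3,fy=3,interpolation=cv2.INTER_CUBIC)
cv2.imwrite('pics/ct.png',a[...,::-1])
b=cv2.resize(s['image'][215:335,180:440],None,fx=3,fy=3,interpolation=cv2.INTER_CUBIC)
cv2.imwrite('pics/cs.png',b[...,::-1])
E
```

```text
obj (312, 180) [ 0.678 -0.053  0.03 ] -> scene base/top [272. 264.] [270. 238.]
obj (368, 184) [ 0.668 -0.165  0.03 ] -> scene base/top [314. 244.] [313. 219.]
obj (287, 210) [ 0.618 -0.003  0.03 ] -> scene base/top [280. 284.] [279. 255.]
obj (336, 206) [ 0.625 -0.1    0.03 ] -> scene base/top [312. 262.] [312. 235.]
cup (282, 279) [0.482 0.009 0.03 ] [348. 291.]
cup (310, 277) [ 0.485 -0.046  0.03 ] [365. 277.]
cup (339, 276) [ 0.486 -0.103  0.03 ] [383. 263.]
cup (368, 275) [ 0.487 -0.159  0.03 ] [399. 251.]
cup (395, 275) [ 0.486 -0.212  0.03 ] [413. 241.]
```

View pics/ct.png

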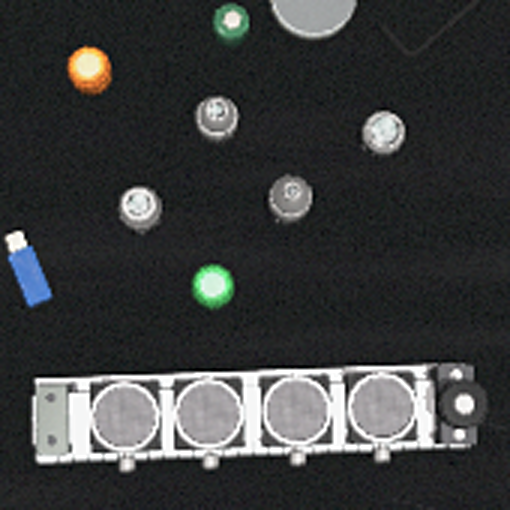

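View pics/cs.png

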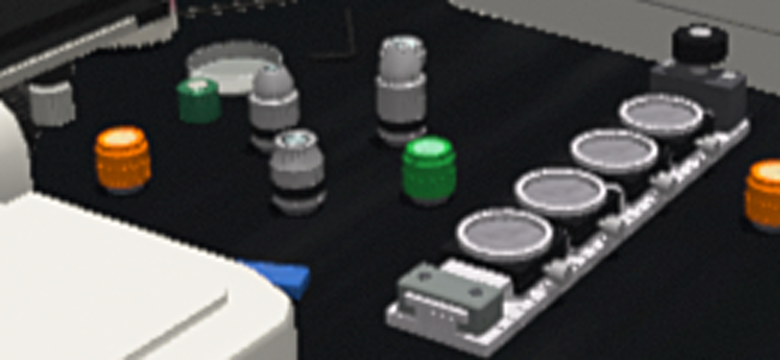

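The scene crop identifies b at (300,170), c at (273,105) and d at (402,90); d hides a fourth. In the top crop that fourth is at (384,132), with a wide bright front, so it must be a. The grey cylinder at scene (197,248) needs ruling out. The knob clamp is beside the −y cup, so a goes in cup 4, b in 3, c in 2 and d in 1. I'll move the wrist camera over there.

carry_out([
  {"dx":18,"dy":-30,"dz":-3,"twist":-6.3,"fingers":-1},
  {"dx":36,"dy":-60,"dz":-6,"twist":-12.6,"fingers":-1},
  {"dx":54,"dy":-90,"dz":-9,"twist":-19,"fingers":-1},
  {"dx":72,"dy":-119,"dz":-12,"twist":-25.3,"fingers":-1},
  {"dx":91,"dy":-148,"dz":-15,"twist":-31.7,"fingers":-1},
])

```text
clock: 0.52
eef_pos: [0.2385, -0.2721, 0.2241]
tool_rot: [0.872, 0.489, -0.0, -0.001]
ft_force: [1.8, 0.0, 0.3]
grip_width: 0.0851
grasp_force: 0.0
```

carry_out([
  {"dx":31,"dy":-16,"dz":-3,"twist":-6.3,"fingers":-1},
  {"dx":62,"dy":-31,"dz":-6,"twist":-12.6,"fingers":-1},
  {"dx":93,"dy":-47,"dz":-9,"twist":-19,"fingers":-1},
  {"dx":124,"dy":-63,"dz":-12,"twist":-25.3,"fingers":-1},
  {"dx":155,"dy":-78,"dz":-15,"twist":-31.7,"fingers":-1},
])

```text
clock: 0.93
eef_pos: [0.2533, -0.0994, 0.2394]
tool_rot: [0.705, 0.709, 0.0, -0.0]
ft_force: [0.5, 0.6, -0.2]
grip_width: 0.0855
grasp_force: 0.0
```

carry_out([
  {"dx":0,"dy":35,"dz":0,"twist":0,"fingers":-1},
  {"dx":0,"dy":70,"dz":0,"twist":0,"fingers":-1},
  {"dx":0,"dy":105,"dz":0,"twist":0,"fingers":-1},
  {"dx":0,"dy":140,"dz":0,"twist":0,"fingers":-1},
  {"dx":0,"dy":175,"dz":0,"twist":0,"fingers":-1},
])

```text
clock: 1.35
eef_pos: [0.4305, -0.1003, 0.2392]
tool_rot: [0.707, 0.708, -0.0, -0.0]
ft_force: [0.2, -0.2, 0.6]
grip_width: 0.0849
grasp_force: 0.0
```

Run:
```python
from workcell import camera
import pickle,cv2
c=camera('wrist');pickle.dump(c,open('w1.pkl','wb'));cv2.imwrite('pics/w1.png',c['image'][...,::-1]);print(c['eye'],c['attitude'],c['intrinsics'])
```

```text
[ 0.42936388 -0.02978466  0.40180204] [ 9.90152423e-01  6.66592327e-04 -1.39815411e-04  1.39991838e-01] [[373.06505892   0.         321.40106457]
 [  0.         373.06505892 238.97602132]
 [  0.           0.           1.        ]]
```

View pics/w1.png

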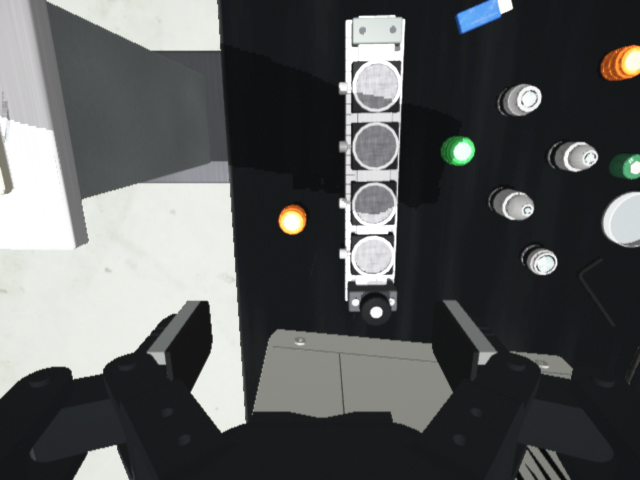

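carry_out([
  {"dx":0,"dy":25,"dz":0,"twist":0,"fingers":-1},
  {"dx":0,"dy":50,"dz":0,"twist":0,"fingers":-1},
  {"dx":0,"dy":75,"dz":0,"twist":0,"fingers":-1},
  {"dx":0,"dy":100,"dz":0,"twist":0,"fingers":-1},
  {"dx":0,"dy":130,"dz":0,"twist":0,"fingers":-1},
])

```text
clock: 1.82
eef_pos: [0.5592, -0.1008, 0.239]
tool_rot: [0.707, 0.707, -0.001, -0.001]
ft_force: [1.0, -0.8, 0.7]
grip_width: 0.0855
grasp_force: 0.0
```

Run:
```python
from workcell import camera
import pickle,cv2
c=camera('wrist');pickle.dump(c,open('w2.pkl','wb'));cv2.imwrite('pics/w2.png',c['image'][...,::-1]);print(c['eye'],c['attitude'])
```

```text
[ 0.55840063 -0.03026121  0.40169408] [ 9.90165885e-01  2.27908768e-04 -8.67482773e-04  1.39895373e-01]
```

View pics/w2.png

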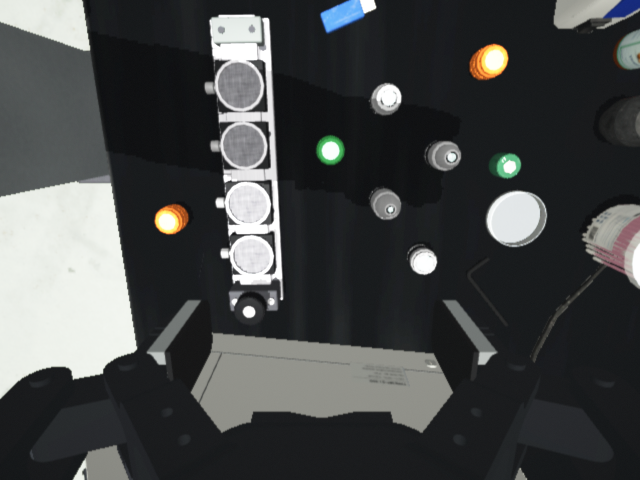

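w2 shows a at (423,261) with its wide front, b at (387,98), c at (443,156) and d at (386,204). The cups run from (240,86) to (251,255), with the knob at (249,311). Next I triangulate fronts and cups from w1 and w2.

Run:
```python
from h import *;import pickle
A,B=[pickle.load(open(f'w{i}.pkl','rb')) for i in(1,2)];T=pickle.load(open('v0.pkl','rb'))
def tip(c,p,r=11):
    x,y=p;g=cv2.cvtColor(c['image'],cv2.COLOR_RGB2GRAY)[y-r:y+r+1,x-r:x+r+1].astype(float)
    g=cv2.GaussianBlur(g,(0,0),1);m=(g>np.percentile(g,80)).astype(np.uint8);n,l,s,ce=cv2.connectedComponentsWithStats(m)
    k=1+np.argmax(s[1:,4]);return ce[k]+[x-r,y-r]
for n,p,q,h in(('a',(543,261),(424,260),.03),('b',(529,99),(389,97),.04),('c',(590,157),(452,157),.05),('d',(527,209),(391,209),.06)):
    a,b=tip(A,p),tip(B,q);P,e=tri(A,a,B,b);print(n,a.round(1),b.round(1),P.round(4),round(e,4),'planes',onz(A,a,h)[:2].round(4),onz(B,b,h)[:2].round(4))
def cup(c,p,r=34):
    x,y=p;g=cv2.resize(cv2.cvtColor(c['image'],cv2.COLOR_RGB2GRAY)[y-r:y+r,x-r:x+r],None,fx=4,fy=4,interpolation=cv2.INTER_CUBIC)
    C=cv2.HoughCircles(cv2.medianBlur(g,5),cv2.HOUGH_GRADIENT,1.5,400,param1=120,param2=20,minRadius=72,maxRadius=110)
    return None if C is None else (C[0,0,:2]/4+[x-r,y-r],C[0,0,2]/4)
for i,p,q in((1,(377,86),(240,86)),(2,(376,146),(244,146)),(3,(375,204),(248,202)),(4,(373,254),(251,254))):
    a,b=cup(A,p),cup(B,q);P,e=tri(A,a[0],B,b[0]);print(i,a,b,P.round(4),round(e,4),onz(A,a[0],.03)[:2].round(4),onz(B,b[0],.03)[:2].round(4))
P,e=tri(T['scene'],(197,243),T['top'],(293,93));print('grey thing',onz(T['scene'],(197,254),0))
```

```text
a [543.7 264.2] [424.2 263.1] [ 0.668  -0.1662  0.0243] 0.0006 planes [ 0.6645 -0.1645] [ 0.6663 -0.1639]
b [528.2  98.9] [388.2  96.6] [ 6.188e-01 -3.000e-04  3.740e-02] 0.0013 planes [ 0.6174 -0.0012] [6.184e-01 1.000e-04]
c [588.5 158.6] [450.7 155. ] [ 0.6776 -0.0525  0.0476] 0.0025 planes [ 0.676  -0.0536] [ 0.6768 -0.0511]
d [525.4 209.9] [391.  208.7] [ 0.6242 -0.1014  0.0514] 0.0005 planes [ 0.6195 -0.0999] [ 0.6226 -0.0994]
1 (array([375.0625,  85.1875]), np.float32(23.1375)) (array([236.5625,  86.3125]), np.float32(23.9625)) [0.4789 0.0107 0.0297] 0.0014 [0.4789 0.0114] [0.479  0.0099]
2 (array([377.0625, 147.0625]), np.float32(21.9)) (array([242.8125, 146.6875]), np.float32(24.375)) [ 0.4825 -0.0443  0.0342] 0.0001 [ 0.4831 -0.0444] [ 0.4816 -0.0445]
3 (array([374.9375, 205.0625]), np.float32(22.725)) (array([247.1875, 203.8125]), np.float32(22.3125)) [ 0.4831 -0.1006  0.0317] 0.0008 [ 0.4834 -0.1013] [ 0.4828 -0.1005]
4 (array([373.6875, 258.4375]), np.float32(22.725)) (array([251.3125, 256.9375]), np.float32(21.9)) [ 0.4842 -0.1573  0.0311] 0.0011 [ 0.4844 -0.1583] [ 0.484  -0.1571]
grey thing [ 0.82213474 -0.01355148  0.        ]
```

Heights order as a<b<c<d, close to the stated 30/40/50/60 mm. Rims measure about 31 mm against the stated 30, and the spacing is about 56 mm. The grey thing at (0.82,−0.01) is out of reach, so it isn't one of ours. Grasping a at (0.666,−0.165).

carry_out([
  {"dx":-13,"dy":21,"dz":24,"twist":0,"fingers":-1},
  {"dx":-26,"dy":43,"dz":48,"twist":0,"fingers":-1},
  {"dx":-39,"dy":64,"dz":72,"twist":0,"fingers":-1},
  {"dx":-52,"dy":86,"dz":96,"twist":0,"fingers":-1},
  {"dx":-64,"dy":107,"dz":119,"twist":0,"fingers":-1},
])

```text
clock: 2.28
eef_pos: [0.6663, -0.1654, 0.1184]
tool_rot: [0.707, 0.707, -0.0, -0.001]
ft_force: [0.5, 1.7, -0.6]
grip_width: 0.0857
grasp_force: 0.0
```

carry_out([
  {"dx":0,"dy":0,"dz":25,"twist":0,"fingers":-1},
  {"dx":0,"dy":0,"dz":52,"twist":0,"fingers":-1},
  {"dx":0,"dy":0,"dz":80,"twist":0,"fingers":-1},
  {"dx":0,"dy":0,"dz":102,"twist":0,"fingers":-1},
  {"dx":0,"dy":0,"dz":113,"twist":0,"fingers":-1},
])

```text
clock: 2.7
eef_pos: [0.6628, -0.1641, 0.0028]
tool_rot: [0.707, 0.707, -0.002, -0.003]
ft_force: [-0.6, 0.0, 0.4]
grip_width: 0.0853
grasp_force: 0.0
```

carry_out([
  {"dx":0,"dy":0,"dz":0,"twist":0,"fingers":1},
  {"dx":0,"dy":0,"dz":0,"twist":0,"fingers":1},
  {"dx":0,"dy":0,"dz":0,"twist":0,"fingers":1},
  {"dx":0,"dy":0,"dz":0,"twist":0,"fingers":1},
  {"dx":0,"dy":0,"dz":0,"twist":0,"fingers":1},
])

```text
clock: 3.12
eef_pos: [0.6676, -0.1651, 0.0098]
tool_rot: [0.707, 0.707, 0.001, 0.002]
ft_force: [-1.1, 0.3, -0.1]
grip_width: 0.0257
grasp_force: 0.0
```

carry_out([
  {"dx":0,"dy":0,"dz":0,"twist":0,"fingers":1},
  {"dx":0,"dy":0,"dz":0,"twist":0,"fingers":1},
  {"dx":0,"dy":0,"dz":0,"twist":0,"fingers":1},
  {"dx":0,"dy":0,"dz":0,"twist":0,"fingers":1},
  {"dx":0,"dy":0,"dz":0,"twist":0,"fingers":1},
])

```text
clock: 3.53
eef_pos: [0.6666, -0.1648, 0.0084]
tool_rot: [0.707, 0.707, 0.0, 0.001]
ft_force: [-1.0, 0.1, 4.0]
grip_width: -0.0002
grasp_force: 2.1
```

The fingers shut on nothing. Checking before anything else.

Run:
```python
from workcell import camera
import pickle,cv2,numpy as np
c=camera('wrist');t=camera('top');s=camera('scene');pickle.dump((c,t,s),open('k.pkl','wb'))
w=c['image'][120:480,140:500];b=cv2.resize(t['image'][130:250,270:390],(360,360));d=cv2.resize(s['image'][190:290,260:400],(504,360))
cv2.imwrite('pics/k.png',cv2.resize(np.hstack([w,b]),(720,360))[...,::-1]);cv2.imwrite('pics/ks.png',d[...,::-1])
```

```text
(no output)
```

View pics/k.png

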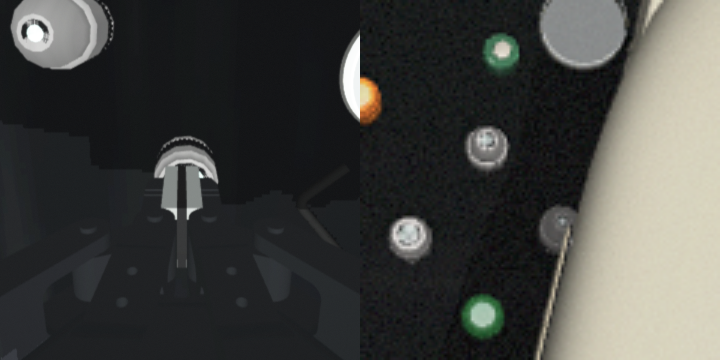

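Run:
```python
from h import *;import pickle
from workcell import bot
c,t,s=pickle.load(open('k.pkl','rb'));print(c['eye'],bot.get_obs()['eef_pos'])
for P in[(.6666,-.1648,.0084),(.6666,-.1648,.05),(.6666,-.1538,.0084),(.6666,-.1648,.03),(.6666,-.14,.0),(.6666,-.14,.03)]:print(P,(proj(c,P)-[140,120]).round())
im=c['image'][220:360,260:400];cv2.imwrite('pics/kz.png',cv2.resize(cv2.convertScaleAbs(im,alpha=1.6,beta=20),None,fx=4,fy=4,interpolation=cv2.INTER_CUBIC)[...,::-1])
```

```text
[ 0.6652967  -0.09428318  0.17097774] [ 0.66657723 -0.16489181  0.0083246 ]
(0.6666, -0.1648, 0.0084) [184. 167.]
(0.6666, -0.1648, 0.05) [185. 213.]
(0.6666, -0.1538, 0.0084) [184. 145.]
(0.6666, -0.1648, 0.03) [184. 188.]
(0.6666, -0.14, 0.0) [184. 112.]
(0.6666, -0.14, 0.03) [184. 131.]
```

View pics/kz.png

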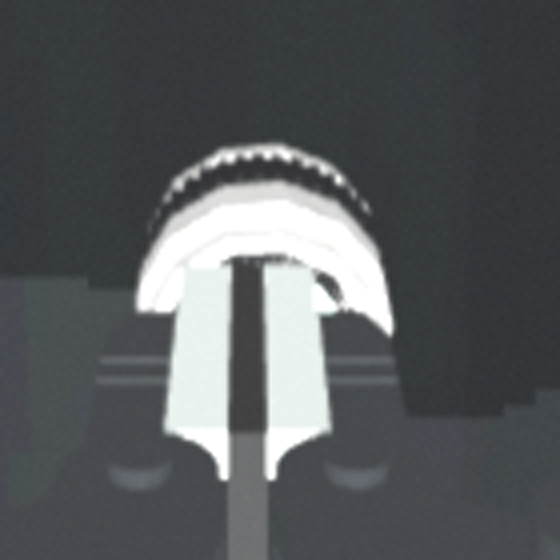

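Run:
```python
from h import *;import pickle
c,t,s=pickle.load(open('k.pkl','rb'));A=pickle.load(open('w1.pkl','rb'))
print('w1 open tip near corner',proj(A,(.4305-.0425,-.1003+.011,.2392+.013)),'far',proj(A,(.4305-.0425,-.1003-.011,.2392+.013)))
print('shut near corner',proj(c,(.6666,-.1538,.0084)),'far',proj(c,(.6666,-.1758,.0084)))
for z in(0,.0084,.03,.06):print(z,proj(s,(.6666,-.1648,z)).round(1))
im=s['image'][185:275,255:375];cv2.imwrite('pics/ks2.png',cv2.resize(cv2.convertScaleAbs(im,alpha=1.4,beta=25),None,fx=6,fy=6,interpolation=cv2.INTER_CUBIC)[...,::-1])
```

```text
w1 open tip near corner [225.08397263 275.41780277] far [228.55230723 321.48885769]
shut near corner [323.78856978 265.03535672] far [323.68979969 308.2420408 ]
0 [314.2 244.5]
0.0084 [314.1 240.3]
0.03 [313.8 229.6]
0.06 [313.4 214.5]
```

View pics/ks2.png

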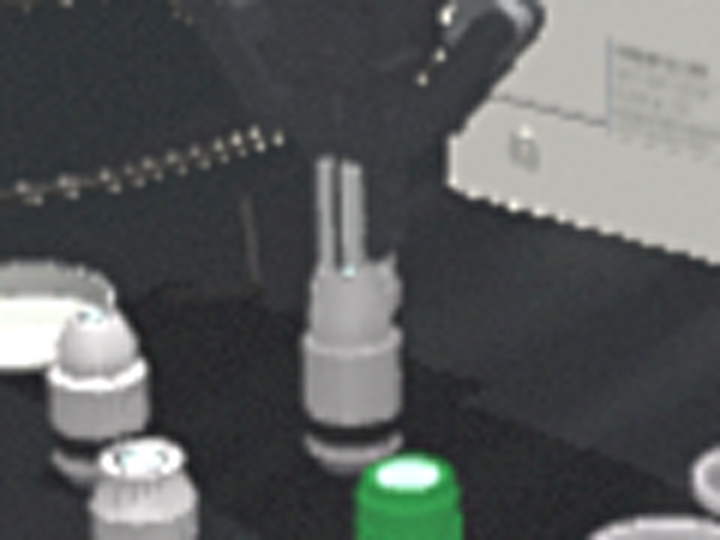

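The scene crop shows the finger plates ending at or above d's tip, at (345,270). The wrist view has a still upright under the shut fingers. So the tips seem to be about 20 mm above the reported TCP. I'll raise and measure the real tip height.

carry_out([
  {"dx":0,"dy":0,"dz":-20,"twist":0,"fingers":1},
  {"dx":0,"dy":0,"dz":-45,"twist":0,"fingers":1},
  {"dx":0,"dy":0,"dz":-75,"twist":0,"fingers":1},
  {"dx":0,"dy":0,"dz":-95,"twist":0,"fingers":1},
  {"dx":0,"dy":0,"dz":-100,"twist":0,"fingers":1},
])

```text
clock: 4.1
eef_pos: [0.6685, -0.1654, 0.1119]
tool_rot: [0.707, 0.707, 0.002, 0.003]
ft_force: [0.6, -0.0, 0.8]
grip_width: 0.0001
grasp_force: 0.0
```

Run:
```python
from workcell import camera,bot
from h import *;import pickle
c=camera('wrist');s=camera('scene');pickle.dump((c,s),open('k2.pkl','wb'));e=bot.get_obs()['eef_pos'];print(e)
for z in(0,.02,.04):print(z,(proj(s,e+[0,0,z])-[255,150]).round(1)*5)
im=s['image'][150:270,255:335];a=cv2.resize(cv2.convertScaleAbs(im,alpha=1.4,beta=25),None,fx=5,fy=5,interpolation=cv2.INTER_CUBIC)
w=cv2.resize(c['image'][180:360,240:400],(400,450));w=np.vstack([w,np.zeros((150,400,3),np.uint8)])
cv2.imwrite('pics/r.png',np.hstack([a,w])[...,::-1])
for z in(0,.02):print((proj(c,e+[0,.011,z])-[240,180])*2.5)
print('a at lens',(proj(c,(.667,-.165,.03))-[240,180])*2.5)
```

```text
[ 0.66708468 -0.16499268  0.10865402]
0 [288. 195.]
0.02 [286.5 141.5]
0.04 [285.  87.]
[201.55006758 205.15011297]
[202.11293488 245.45165909]
a at lens [199.88564687 145.66206806]
```

View pics/r.png

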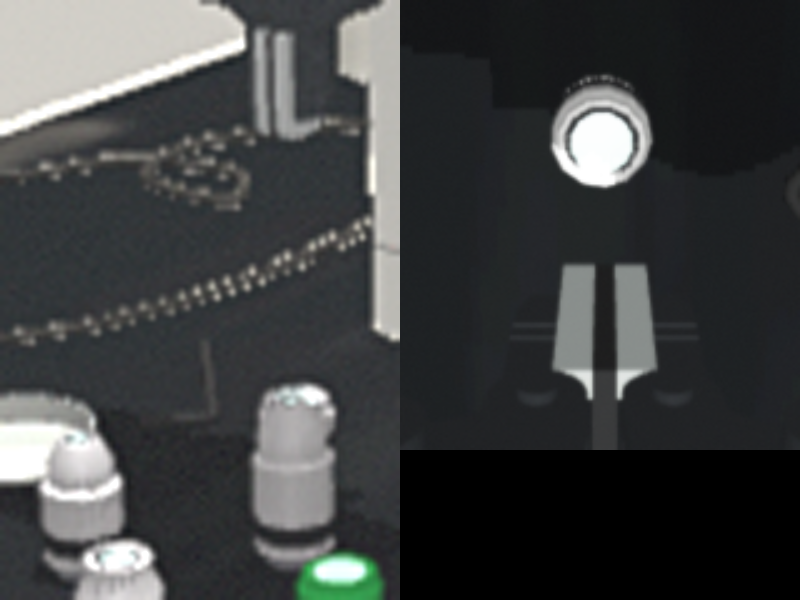

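Left crop: the tips are at (285,137), which puts them 21 mm above the reported TCP. That matches where the shut fingers touched a's 30 mm top (at TCP z 8 mm). Right crop: a stands upright and undisturbed, wide lens at (602,135). So the real tips sit about 21.5 mm behind the reported TCP, and I'll lower all depths accordingly.

carry_out([
  {"dx":2,"dy":0,"dz":0,"twist":0,"fingers":-1},
  {"dx":2,"dy":0,"dz":0,"twist":0,"fingers":-1},
  {"dx":2,"dy":0,"dz":0,"twist":0,"fingers":-1},
  {"dx":2,"dy":0,"dz":0,"twist":0,"fingers":-1},
  {"dx":2,"dy":0,"dz":15,"twist":0,"fingers":-1},
])

```text
clock: 4.62
eef_pos: [0.6679, -0.1632, 0.0947]
tool_rot: [0.707, 0.707, 0.001, 0.002]
ft_force: [1.1, -0.4, 0.5]
grip_width: 0.0603
grasp_force: 0.0
```

carry_out([
  {"dx":0,"dy":0,"dz":15,"twist":0,"fingers":-1},
  {"dx":0,"dy":0,"dz":35,"twist":0,"fingers":-1},
  {"dx":0,"dy":0,"dz":60,"twist":0,"fingers":-1},
  {"dx":0,"dy":0,"dz":80,"twist":0,"fingers":-1},
  {"dx":0,"dy":0,"dz":90,"twist":0,"fingers":-1},
])

```text
clock: 5.03
eef_pos: [0.6635, -0.1621, -0.0016]
tool_rot: [0.707, 0.707, -0.002, -0.003]
ft_force: [-0.5, -0.1, -0.1]
grip_width: 0.0854
grasp_force: 0.0
```

carry_out([
  {"dx":0,"dy":0,"dz":5,"twist":0,"fingers":-1},
  {"dx":0,"dy":0,"dz":10,"twist":0,"fingers":-1},
  {"dx":0,"dy":0,"dz":15,"twist":0,"fingers":-1},
  {"dx":0,"dy":0,"dz":19,"twist":0,"fingers":-1},
  {"dx":0,"dy":0,"dz":19,"twist":0,"fingers":-1},
])

```text
clock: 5.45
eef_pos: [0.6663, -0.1628, -0.0165]
tool_rot: [0.707, 0.707, 0.0, 0.0]
ft_force: [-0.6, -0.5, 0.2]
grip_width: 0.0854
grasp_force: 0.0
```

carry_out([
  {"dx":0,"dy":0,"dz":0,"twist":0,"fingers":1},
  {"dx":0,"dy":0,"dz":0,"twist":0,"fingers":1},
  {"dx":0,"dy":0,"dz":0,"twist":0,"fingers":1},
  {"dx":0,"dy":0,"dz":0,"twist":0,"fingers":1},
  {"dx":0,"dy":0,"dz":0,"twist":0,"fingers":1},
])

```text
clock: 5.87
eef_pos: [0.6666, -0.1629, -0.0158]
tool_rot: [0.707, 0.707, 0.0, 0.0]
ft_force: [-4.4, 0.8, 12.0]
grip_width: 0.026
grasp_force: 61.4
```

carry_out([
  {"dx":0,"dy":0,"dz":0,"twist":0,"fingers":1},
  {"dx":0,"dy":0,"dz":0,"twist":0,"fingers":1},
  {"dx":0,"dy":0,"dz":0,"twist":0,"fingers":1},
  {"dx":0,"dy":0,"dz":0,"twist":0,"fingers":1},
  {"dx":0,"dy":0,"dz":0,"twist":0,"fingers":1},
])

```text
clock: 6.28
eef_pos: [0.6668, -0.1629, -0.0157]
tool_rot: [0.707, 0.707, 0.0, 0.001]
ft_force: [0.8, 0.5, 5.9]
grip_width: 0.0257
grasp_force: 59.3
```

Gripped: 60 N at 26 mm. Lifting and carrying to cup 4.

carry_out([
  {"dx":0,"dy":0,"dz":-10,"twist":0,"fingers":1},
  {"dx":0,"dy":0,"dz":-32,"twist":0,"fingers":1},
  {"dx":0,"dy":0,"dz":-60,"twist":0,"fingers":1},
  {"dx":0,"dy":0,"dz":-90,"twist":0,"fingers":1},
  {"dx":0,"dy":0,"dz":-110,"twist":0,"fingers":1},
])

```text
clock: 6.7
eef_pos: [0.6664, -0.1628, 0.0959]
tool_rot: [0.707, 0.707, 0.0, 0.0]
ft_force: [1.0, -1.0, -0.7]
grip_width: 0.026
grasp_force: 59.2
```

carry_out([
  {"dx":1,"dy":-15,"dz":0,"twist":0,"fingers":1},
  {"dx":2,"dy":-40,"dz":0,"twist":0,"fingers":1},
  {"dx":3,"dy":-68,"dz":0,"twist":0,"fingers":1},
  {"dx":4,"dy":-96,"dz":0,"twist":0,"fingers":1},
  {"dx":5,"dy":-120,"dz":0,"twist":0,"fingers":1},
])

```text
clock: 7.12
eef_pos: [0.5433, -0.1574, 0.0929]
tool_rot: [0.707, 0.707, -0.001, -0.001]
ft_force: [-0.1, -0.4, -1.2]
grip_width: 0.0258
grasp_force: 59.3
```

carry_out([
  {"dx":0,"dy":-20,"dz":0,"twist":0,"fingers":1},
  {"dx":0,"dy":-40,"dz":0,"twist":0,"fingers":1},
  {"dx":0,"dy":-55,"dz":0,"twist":0,"fingers":1},
  {"dx":0,"dy":-62,"dz":0,"twist":0,"fingers":1},
  {"dx":0,"dy":-62,"dz":0,"twist":0,"fingers":1},
])

```text
clock: 7.53
eef_pos: [0.4822, -0.1577, 0.0934]
tool_rot: [0.707, 0.707, -0.0, -0.001]
ft_force: [0.3, -0.1, -1.0]
grip_width: 0.0261
grasp_force: 59.3
```

Run:
```python
from workcell import camera,bot
from h import *;import pickle
c=camera('wrist');s=camera('scene');pickle.dump((c,s),open('k3.pkl','wb'));o=bot.get_obs();e=o['eef_pos'];print(e,o['grasp_force'])
P=e+[0,0,.016]
for n,k in(('under',0),('top',.03)):print(n,proj(s,P+[0,0,k]).round(1))
x,y=map(int,proj(s,P));x0,y0=x-50,y-50
a=cv2.resize(s['image'][y0:y0+100,x0:x0+100],None,fx=4,fy=4,interpolation=cv2.INTER_CUBIC)
w=cv2.resize(c['image'][200:400,220:420],(400,400))
cv2.imwrite('pics/p.png',np.hstack([a,w])[...,::-1]);print('crop under',(proj(s,P)-[x0,y0])*4,'cup4',(proj(s,(.4845,-.158,.026))-[x0,y0])*4)
```

```text
[ 0.48483307 -0.15799552  0.09370624] 59.3386709690094
under [401.3 206.7]
top [402. 189.]
crop under [201.13774397 202.91788245] cup4 [194.40290121 391.91135277]
```

View pics/p.png

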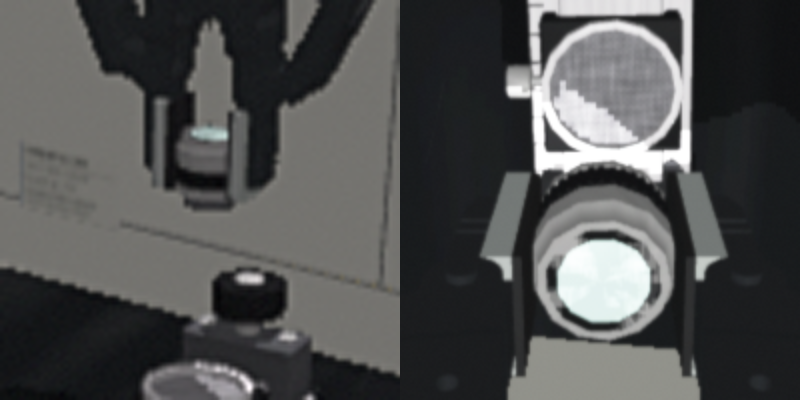

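p.png, left: a is held upright, its underside at (210,207) against a predicted (201,203). The clamp with knob is at (250,300), and cup 4 sits below it at (200,385). Lowering and releasing.

carry_out([
  {"dx":0,"dy":0,"dz":15,"twist":0,"fingers":1},
  {"dx":0,"dy":0,"dz":32,"twist":0,"fingers":1},
  {"dx":0,"dy":0,"dz":49,"twist":0,"fingers":1},
  {"dx":0,"dy":0,"dz":62,"twist":0,"fingers":1},
  {"dx":0,"dy":0,"dz":72,"twist":0,"fingers":1},
])

```text
clock: 8.05
eef_pos: [0.4848, -0.1577, 0.0201]
tool_rot: [0.707, 0.707, -0.0, -0.0]
ft_force: [-0.6, 0.4, -0.9]
grip_width: 0.0264
grasp_force: 59.3
```

carry_out([
  {"dx":0,"dy":0,"dz":3,"twist":0,"fingers":1},
  {"dx":0,"dy":0,"dz":6,"twist":0,"fingers":1},
  {"dx":0,"dy":0,"dz":9,"twist":0,"fingers":1},
  {"dx":0,"dy":0,"dz":10,"twist":0,"fingers":1},
  {"dx":0,"dy":0,"dz":10,"twist":0,"fingers":1},
])

```text
clock: 8.47
eef_pos: [0.4846, -0.158, 0.0118]
tool_rot: [0.707, 0.707, 0.0, 0.0]
ft_force: [0.4, 0.5, -0.5]
grip_width: 0.0258
grasp_force: 59.3
```

carry_out([
  {"dx":0,"dy":0,"dz":1,"twist":0,"fingers":1},
  {"dx":0,"dy":0,"dz":1,"twist":0,"fingers":1},
  {"dx":0,"dy":0,"dz":1,"twist":0,"fingers":-1},
  {"dx":0,"dy":0,"dz":1,"twist":0,"fingers":-1},
  {"dx":0,"dy":0,"dz":1,"twist":0,"fingers":-1},
])

```text
clock: 8.88
eef_pos: [0.4844, -0.158, 0.0109]
tool_rot: [0.707, 0.707, 0.0, 0.0]
ft_force: [0.2, 0.1, -0.3]
grip_width: 0.0614
grasp_force: 0.0
```

carry_out([
  {"dx":0,"dy":0,"dz":0,"twist":0,"fingers":-1},
  {"dx":0,"dy":0,"dz":0,"twist":0,"fingers":-1},
  {"dx":0,"dy":0,"dz":0,"twist":0,"fingers":-1},
  {"dx":0,"dy":0,"dz":-10,"twist":0,"fingers":-1},
  {"dx":0,"dy":0,"dz":-30,"twist":0,"fingers":-1},
])

```text
clock: 9.3
eef_pos: [0.4819, -0.1572, 0.0391]
tool_rot: [0.707, 0.707, -0.001, -0.002]
ft_force: [0.3, -0.2, -0.4]
grip_width: 0.0855
grasp_force: 0.0
```

carry_out([
  {"dx":0,"dy":0,"dz":-25,"twist":0,"fingers":-1},
  {"dx":0,"dy":0,"dz":-50,"twist":0,"fingers":-1},
  {"dx":0,"dy":0,"dz":-62,"twist":0,"fingers":-1},
  {"dx":0,"dy":0,"dz":-62,"twist":0,"fingers":-1},
  {"dx":0,"dy":0,"dz":-62,"twist":0,"fingers":-1},
])

```text
clock: 9.72
eef_pos: [0.4848, -0.1581, 0.1036]
tool_rot: [0.707, 0.707, 0.001, 0.001]
ft_force: [0.2, -0.7, -0.7]
grip_width: 0.0854
grasp_force: 0.0
```

```bash
cat > chk.py <<'E'
from workcell import camera,bot
from h import *;import pickle,sys
def look(f):
    c=camera('wrist');s=camera('scene');pickle.dump((c,s),open(f+'.pkl','wb'));print(bot.get_obs()['eef_pos'].round(4));return c,s
def lens(c,P,r=12):
    x,y=proj(c,P).round().astype(int);g=cv2.GaussianBlur(cv2.cvtColor(c['image'],cv2.COLOR_RGB2GRAY)[y-r:y+r+1,x-r:x+r+1],(0,0),1)
    n,l,s,ce=cv2.connectedComponentsWithStats((g>np.percentile(g,75)).astype(np.uint8));k=1+np.argmax(s[1:,4])
    p=ce[k]+[x-r,y-r];print(P,'px',p.round(1),'world',onz(c,p,P[2]).round(4),'area',s[k,4])
E
python3 - <<'E'
from chk import *
c,s=look('a1')
lens(c,(.4845,-.158,.056),22);lens(s,(.4845,-.158,.056))
E
```

```text
[ 0.4833 -0.1576  0.1016]
(0.4845, -0.158, 0.056) px [321.  253.7] world [ 0.4836 -0.1573  0.056 ] area 200
(0.4845, -0.158, 0.056) px [394.9 228. ] world [ 0.5123 -0.1918  0.056 ] area 97
```

a stands in cup 4: lens at (0.4836,−0.1573) against the cup centre (0.4845,−0.158). On to b.

carry_out([
  {"dx":20,"dy":17,"dz":0,"twist":0,"fingers":-1},
  {"dx":45,"dy":38,"dz":0,"twist":0,"fingers":-1},
  {"dx":72,"dy":61,"dz":0,"twist":0,"fingers":-1},
  {"dx":99,"dy":84,"dz":0,"twist":0,"fingers":-1},
  {"dx":120,"dy":102,"dz":0,"twist":0,"fingers":-1},
])

```text
clock: 10.23
eef_pos: [0.5863, -0.0358, 0.1006]
tool_rot: [0.707, 0.708, -0.001, -0.001]
ft_force: [0.9, 0.2, -0.7]
grip_width: 0.0852
grasp_force: 0.0
```

carry_out([
  {"dx":18,"dy":16,"dz":0,"twist":0,"fingers":-1},
  {"dx":32,"dy":28,"dz":0,"twist":0,"fingers":-1},
  {"dx":37,"dy":33,"dz":0,"twist":0,"fingers":-1},
  {"dx":37,"dy":33,"dz":0,"twist":0,"fingers":-1},
  {"dx":37,"dy":33,"dz":0,"twist":0,"fingers":-1},
])

```text
clock: 10.65
eef_pos: [0.6179, -0.0012, 0.1011]
tool_rot: [0.707, 0.707, -0.001, -0.001]
ft_force: [0.2, 0.8, -1.0]
grip_width: 0.0854
grasp_force: 0.0
```

Run:
```python
from chk import *
c,s=look('b0')
lens(c,(.618,-.001,.040),22)
```

```text
[ 0.6179 -0.0019  0.1019]
(0.618, -0.001, 0.04) px [325.4 244.3] world [0.6191 0.0013 0.04  ] area 466
```

carry_out([
  {"dx":1,"dy":1,"dz":20,"twist":0,"fingers":-1},
  {"dx":1,"dy":1,"dz":45,"twist":0,"fingers":-1},
  {"dx":1,"dy":1,"dz":70,"twist":0,"fingers":-1},
  {"dx":1,"dy":1,"dz":90,"twist":0,"fingers":-1},
  {"dx":1,"dy":1,"dz":100,"twist":0,"fingers":-1},
])

```text
clock: 11.17
eef_pos: [0.6171, -0.0011, -0.0003]
tool_rot: [0.708, 0.707, -0.002, -0.002]
ft_force: [-0.9, -1.0, -0.6]
grip_width: 0.0854
grasp_force: 0.0
```

carry_out([
  {"dx":0,"dy":0,"dz":6,"twist":0,"fingers":-1},
  {"dx":0,"dy":0,"dz":12,"twist":0,"fingers":-1},
  {"dx":0,"dy":0,"dz":16,"twist":0,"fingers":-1},
  {"dx":0,"dy":0,"dz":16,"twist":0,"fingers":-1},
  {"dx":0,"dy":0,"dz":16,"twist":0,"fingers":1},
])

```text
clock: 11.58
eef_pos: [0.6207, 0.0001, -0.0126]
tool_rot: [0.707, 0.707, 0.0, 0.001]
ft_force: [0.4, -0.0, 0.6]
grip_width: 0.0757
grasp_force: 0.0
```

carry_out([
  {"dx":0,"dy":0,"dz":0,"twist":0,"fingers":1},
  {"dx":0,"dy":0,"dz":0,"twist":0,"fingers":1},
  {"dx":0,"dy":0,"dz":0,"twist":0,"fingers":1},
  {"dx":0,"dy":0,"dz":0,"twist":0,"fingers":1},
  {"dx":0,"dy":0,"dz":0,"twist":0,"fingers":1},
])

```text
clock: 12.0
eef_pos: [0.6207, 0.0003, -0.0127]
tool_rot: [0.707, 0.707, 0.001, 0.001]
ft_force: [0.6, -0.6, 2.4]
grip_width: 0.0257
grasp_force: 59.2
```

carry_out([
  {"dx":0,"dy":0,"dz":0,"twist":0,"fingers":1},
  {"dx":0,"dy":0,"dz":0,"twist":0,"fingers":1},
  {"dx":0,"dy":0,"dz":-5,"twist":0,"fingers":1},
  {"dx":0,"dy":0,"dz":-20,"twist":0,"fingers":1},
  {"dx":0,"dy":0,"dz":-45,"twist":0,"fingers":1},
])

```text
clock: 12.42
eef_pos: [0.6164, 0.0002, 0.0282]
tool_rot: [0.707, 0.707, -0.003, -0.003]
ft_force: [-0.0, 0.3, -1.3]
grip_width: 0.0257
grasp_force: 59.1
```

carry_out([
  {"dx":0,"dy":0,"dz":-25,"twist":0,"fingers":1},
  {"dx":0,"dy":0,"dz":-50,"twist":0,"fingers":1},
  {"dx":0,"dy":0,"dz":-65,"twist":0,"fingers":1},
  {"dx":-5,"dy":-7,"dz":-65,"twist":0,"fingers":1},
  {"dx":-15,"dy":-21,"dz":-65,"twist":0,"fingers":1},
])

```text
clock: 12.83
eef_pos: [0.6002, -0.0143, 0.0967]
tool_rot: [0.706, 0.708, 0.001, 0.001]
ft_force: [-0.2, 0.9, -1.0]
grip_width: 0.0255
grasp_force: 59.2
```

carry_out([
  {"dx":-17,"dy":-23,"dz":0,"twist":0,"fingers":1},
  {"dx":-35,"dy":-46,"dz":0,"twist":0,"fingers":1},
  {"dx":-53,"dy":-70,"dz":0,"twist":0,"fingers":1},
  {"dx":-70,"dy":-93,"dz":0,"twist":0,"fingers":1},
  {"dx":-80,"dy":-108,"dz":0,"twist":0,"fingers":1},
])

```text
clock: 13.25
eef_pos: [0.4863, -0.0961, 0.0944]
tool_rot: [0.707, 0.707, -0.002, -0.002]
ft_force: [0.5, -0.1, -1.0]
grip_width: 0.026
grasp_force: 59.3
```

carry_out([
  {"dx":-6,"dy":-7,"dz":0,"twist":0,"fingers":1},
  {"dx":-6,"dy":-7,"dz":10,"twist":0,"fingers":1},
  {"dx":-6,"dy":-7,"dz":25,"twist":0,"fingers":1},
  {"dx":-6,"dy":-7,"dz":42,"twist":0,"fingers":1},
  {"dx":-6,"dy":-7,"dz":57,"twist":0,"fingers":1},
])

```text
clock: 13.67
eef_pos: [0.4846, -0.1003, 0.0376]
tool_rot: [0.707, 0.708, 0.0, -0.0]
ft_force: [-0.7, 0.6, -1.4]
grip_width: 0.0257
grasp_force: 59.3
```

carry_out([
  {"dx":0,"dy":0,"dz":10,"twist":0,"fingers":1},
  {"dx":0,"dy":0,"dz":18,"twist":0,"fingers":1},
  {"dx":0,"dy":0,"dz":23,"twist":0,"fingers":1},
  {"dx":0,"dy":0,"dz":26,"twist":0,"fingers":1},
  {"dx":0,"dy":0,"dz":26,"twist":0,"fingers":1},
])

```text
clock: 14.08
eef_pos: [0.4845, -0.1006, 0.0136]
tool_rot: [0.707, 0.707, 0.0, 0.0]
ft_force: [0.8, 0.4, -1.0]
grip_width: 0.0261
grasp_force: 59.4
```

carry_out([
  {"dx":0,"dy":0,"dz":0,"twist":0,"fingers":1},
  {"dx":0,"dy":0,"dz":0,"twist":0,"fingers":-1},
  {"dx":0,"dy":0,"dz":0,"twist":0,"fingers":-1},
  {"dx":0,"dy":0,"dz":0,"twist":0,"fingers":-1},
  {"dx":0,"dy":0,"dz":0,"twist":0,"fingers":-1},
])

```text
clock: 14.5
eef_pos: [0.4845, -0.101, 0.0139]
tool_rot: [0.707, 0.707, 0.0, 0.0]
ft_force: [-0.1, -0.4, -0.5]
grip_width: 0.0733
grasp_force: 0.0
```

carry_out([
  {"dx":0,"dy":0,"dz":0,"twist":0,"fingers":-1},
  {"dx":0,"dy":0,"dz":-10,"twist":0,"fingers":-1},
  {"dx":0,"dy":0,"dz":-35,"twist":0,"fingers":-1},
  {"dx":0,"dy":0,"dz":-65,"twist":0,"fingers":-1},
  {"dx":0,"dy":0,"dz":-90,"twist":0,"fingers":-1},
])

```text
clock: 14.92
eef_pos: [0.4841, -0.1009, 0.1056]
tool_rot: [0.707, 0.707, 0.0, 0.0]
ft_force: [0.4, -0.6, 0.6]
grip_width: 0.0852
grasp_force: 0.0
```

Run:
```python
from chk import *
c,s=look('b1')
lens(c,(.4835,-.101,.066),22)
```

```text
[ 0.4879 -0.1017  0.1088]
(0.4835, -0.101, 0.066) px [322.5 259.8] world [ 0.4837 -0.1011  0.066 ] area 246
```

b is in cup 3. Now c.

carry_out([
  {"dx":6,"dy":24,"dz":0,"twist":0,"fingers":-1},
  {"dx":14,"dy":56,"dz":0,"twist":0,"fingers":-1},
  {"dx":23,"dy":90,"dz":0,"twist":0,"fingers":-1},
  {"dx":32,"dy":126,"dz":0,"twist":0,"fingers":-1},
  {"dx":40,"dy":155,"dz":0,"twist":0,"fingers":-1},
])

```text
clock: 15.43
eef_pos: [0.641, -0.0602, 0.1033]
tool_rot: [0.707, 0.707, 0.0, 0.0]
ft_force: [-0.2, -0.4, 0.0]
grip_width: 0.0853
grasp_force: 0.0
```

carry_out([
  {"dx":6,"dy":24,"dz":0,"twist":0,"fingers":-1},
  {"dx":9,"dy":37,"dz":0,"twist":0,"fingers":-1},
  {"dx":9,"dy":37,"dz":0,"twist":0,"fingers":-1},
  {"dx":9,"dy":37,"dz":0,"twist":0,"fingers":-1},
  {"dx":9,"dy":37,"dz":0,"twist":0,"fingers":-1},
])

```text
clock: 15.85
eef_pos: [0.6749, -0.0519, 0.1029]
tool_rot: [0.707, 0.707, -0.001, -0.001]
ft_force: [-0.2, -0.0, -0.2]
grip_width: 0.0854
grasp_force: 0.0
```

Run:
```python
from chk import *
c,s=look('c0')
lens(c,(.677,-.052,.050),16)
```

```text
[ 0.6749 -0.0522  0.1036]
(0.677, -0.052, 0.05) px [328.6 250.6] world [ 0.678  -0.0509  0.05  ] area 253
```

carry_out([
  {"dx":1,"dy":2,"dz":20,"twist":0,"fingers":-1},
  {"dx":1,"dy":2,"dz":45,"twist":0,"fingers":-1},
  {"dx":1,"dy":2,"dz":70,"twist":0,"fingers":-1},
  {"dx":1,"dy":2,"dz":90,"twist":0,"fingers":-1},
  {"dx":1,"dy":2,"dz":100,"twist":0,"fingers":-1},
])

```text
clock: 16.37
eef_pos: [0.6751, -0.0511, 0.0008]
tool_rot: [0.707, 0.707, -0.002, -0.002]
ft_force: [-1.1, 0.9, 0.4]
grip_width: 0.0854
grasp_force: 0.0
```

carry_out([
  {"dx":0,"dy":0,"dz":5,"twist":0,"fingers":-1},
  {"dx":0,"dy":0,"dz":10,"twist":0,"fingers":-1},
  {"dx":0,"dy":0,"dz":14,"twist":0,"fingers":-1},
  {"dx":0,"dy":0,"dz":14,"twist":0,"fingers":-1},
  {"dx":0,"dy":0,"dz":14,"twist":0,"fingers":1},
])

```text
clock: 16.78
eef_pos: [0.6788, -0.0509, -0.0094]
tool_rot: [0.707, 0.707, 0.001, 0.001]
ft_force: [0.3, -0.8, 1.0]
grip_width: 0.0757
grasp_force: 0.0
```

carry_out([
  {"dx":0,"dy":0,"dz":0,"twist":0,"fingers":1},
  {"dx":0,"dy":0,"dz":0,"twist":0,"fingers":1},
  {"dx":0,"dy":0,"dz":0,"twist":0,"fingers":1},
  {"dx":0,"dy":0,"dz":0,"twist":0,"fingers":1},
  {"dx":0,"dy":0,"dz":0,"twist":0,"fingers":1},
])

```text
clock: 17.2
eef_pos: [0.6788, -0.0508, -0.0097]
tool_rot: [0.707, 0.707, 0.0, 0.001]
ft_force: [0.5, 0.5, 2.5]
grip_width: 0.026
grasp_force: 59.4
```

carry_out([
  {"dx":0,"dy":0,"dz":0,"twist":0,"fingers":1},
  {"dx":0,"dy":0,"dz":0,"twist":0,"fingers":1},
  {"dx":0,"dy":0,"dz":-5,"twist":0,"fingers":1},
  {"dx":0,"dy":0,"dz":-20,"twist":0,"fingers":1},
  {"dx":0,"dy":0,"dz":-45,"twist":0,"fingers":1},
])

```text
clock: 17.62
eef_pos: [0.6742, -0.0505, 0.0305]
tool_rot: [0.707, 0.707, -0.003, -0.004]
ft_force: [-0.4, 0.6, -2.2]
grip_width: 0.0262
grasp_force: 59.1
```

carry_out([
  {"dx":0,"dy":0,"dz":-25,"twist":0,"fingers":1},
  {"dx":0,"dy":0,"dz":-50,"twist":0,"fingers":1},
  {"dx":0,"dy":0,"dz":-65,"twist":0,"fingers":1},
  {"dx":0,"dy":-10,"dz":-65,"twist":0,"fingers":1},
  {"dx":1,"dy":-30,"dz":-65,"twist":0,"fingers":1},
])

```text
clock: 18.03
eef_pos: [0.6501, -0.05, 0.1005]
tool_rot: [0.707, 0.707, 0.001, 0.001]
ft_force: [0.1, -0.2, -2.5]
grip_width: 0.0262
grasp_force: 59.4
```

carry_out([
  {"dx":1,"dy":-28,"dz":0,"twist":0,"fingers":1},
  {"dx":2,"dy":-58,"dz":0,"twist":0,"fingers":1},
  {"dx":4,"dy":-88,"dz":0,"twist":0,"fingers":1},
  {"dx":5,"dy":-118,"dz":0,"twist":0,"fingers":1},
  {"dx":6,"dy":-145,"dz":0,"twist":0,"fingers":1},
])

```text
clock: 18.45
eef_pos: [0.5001, -0.0437, 0.0987]
tool_rot: [0.707, 0.707, -0.001, -0.001]
ft_force: [-0.3, 0.0, -2.1]
grip_width: 0.0263
grasp_force: 59.4
```

carry_out([
  {"dx":0,"dy":-15,"dz":0,"twist":0,"fingers":1},
  {"dx":0,"dy":-20,"dz":0,"twist":0,"fingers":1},
  {"dx":0,"dy":-20,"dz":15,"twist":0,"fingers":1},
  {"dx":0,"dy":-20,"dz":35,"twist":0,"fingers":1},
  {"dx":0,"dy":-20,"dz":55,"twist":0,"fingers":1},
])

```text
clock: 18.87
eef_pos: [0.4847, -0.044, 0.0446]
tool_rot: [0.707, 0.707, 0.001, 0.001]
ft_force: [0.3, 0.8, -1.5]
grip_width: 0.0262
grasp_force: 59.4
```

carry_out([
  {"dx":0,"dy":0,"dz":10,"twist":0,"fingers":1},
  {"dx":0,"dy":0,"dz":18,"twist":0,"fingers":1},
  {"dx":0,"dy":0,"dz":24,"twist":0,"fingers":1},
  {"dx":0,"dy":0,"dz":26,"twist":0,"fingers":1},
  {"dx":0,"dy":0,"dz":26,"twist":0,"fingers":1},
])

```text
clock: 19.28
eef_pos: [0.4833, -0.0439, 0.0184]
tool_rot: [0.707, 0.707, -0.0, -0.0]
ft_force: [-0.2, 0.7, -2.6]
grip_width: 0.026
grasp_force: 59.4
```

carry_out([
  {"dx":0,"dy":0,"dz":1,"twist":0,"fingers":1},
  {"dx":0,"dy":0,"dz":1.5,"twist":0,"fingers":1},
  {"dx":0,"dy":0,"dz":1.5,"twist":0,"fingers":-1},
  {"dx":0,"dy":0,"dz":1.5,"twist":0,"fingers":-1},
  {"dx":0,"dy":0,"dz":1.5,"twist":0,"fingers":-1},
])

```text
clock: 19.7
eef_pos: [0.4837, -0.0439, 0.0177]
tool_rot: [0.707, 0.707, 0.0, 0.001]
ft_force: [-0.3, 0.1, 0.2]
grip_width: 0.0614
grasp_force: 0.0
```

carry_out([
  {"dx":0,"dy":0,"dz":0,"twist":0,"fingers":-1},
  {"dx":0,"dy":0,"dz":0,"twist":0,"fingers":-1},
  {"dx":0,"dy":0,"dz":-10,"twist":0,"fingers":-1},
  {"dx":0,"dy":0,"dz":-35,"twist":0,"fingers":-1},
  {"dx":0,"dy":0,"dz":-65,"twist":0,"fingers":-1},
])

```text
clock: 20.12
eef_pos: [0.4811, -0.0437, 0.0816]
tool_rot: [0.707, 0.707, -0.002, -0.002]
ft_force: [0.8, 0.0, 0.5]
grip_width: 0.0854
grasp_force: 0.0
```

carry_out([
  {"dx":-5,"dy":5,"dz":-30,"twist":0,"fingers":-1},
  {"dx":-15,"dy":35,"dz":-30,"twist":0,"fingers":-1},
  {"dx":-29,"dy":70,"dz":-30,"twist":0,"fingers":-1},
  {"dx":-43,"dy":105,"dz":-30,"twist":0,"fingers":-1},
  {"dx":-56,"dy":138,"dz":-30,"twist":0,"fingers":-1},
])

```text
clock: 20.53
eef_pos: [0.623, -0.1005, 0.1136]
tool_rot: [0.707, 0.707, 0.001, 0.001]
ft_force: [0.6, 0.1, 0.0]
grip_width: 0.0856
grasp_force: 0.0
```

carry_out([
  {"dx":0,"dy":1,"dz":0,"twist":0,"fingers":-1},
  {"dx":0,"dy":1,"dz":0,"twist":0,"fingers":-1},
  {"dx":0,"dy":1,"dz":0,"twist":0,"fingers":-1},
  {"dx":0,"dy":1,"dz":0,"twist":0,"fingers":-1},
  {"dx":0,"dy":1,"dz":0,"twist":0,"fingers":-1},
])

```text
clock: 20.95
eef_pos: [0.6211, -0.0993, 0.1128]
tool_rot: [0.707, 0.707, 0.0, -0.0]
ft_force: [0.5, 0.4, -1.0]
grip_width: 0.0851
grasp_force: 0.0
```

Run:
```python
from chk import *
c,s=look('d0')
lens(c,(.623,-.100,.060),14);lens(c,(.483,-.044,.076),14)
a=c['image'].copy();cv2.imwrite('pics/d0.png',a[...,::-1])
```

```text
[ 0.6215 -0.0994  0.1129]
(0.623, -0.1, 0.06) px [324.1 253.2] world [ 0.6216 -0.0999  0.06  ] area 210
(0.483, -0.044, 0.076) px [ 62.9 165.2] world [ 0.4838 -0.046   0.076 ] area 144
```

View pics/d0.png

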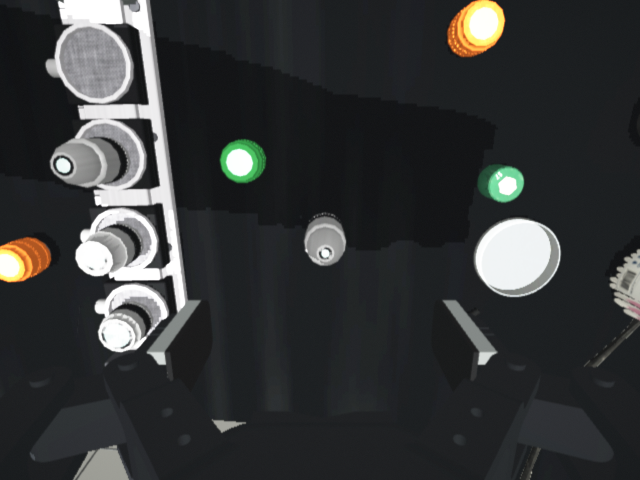

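d0 shows a, b and c upright in cups 4, 3 and 2, at (122,330), (97,250) and (65,165). d is centred between the fingers at (325,240), and cup 1 is empty at (93,63). Grasping d.

carry_out([
  {"dx":0,"dy":0,"dz":20,"twist":0,"fingers":-1},
  {"dx":0,"dy":0,"dz":45,"twist":0,"fingers":-1},
  {"dx":0,"dy":0,"dz":70,"twist":0,"fingers":-1},
  {"dx":0,"dy":0,"dz":90,"twist":0,"fingers":-1},
  {"dx":0,"dy":0,"dz":103,"twist":0,"fingers":-1},
])

```text
clock: 21.47
eef_pos: [0.6201, -0.0993, 0.0071]
tool_rot: [0.707, 0.707, -0.001, -0.001]
ft_force: [-0.4, -0.8, -0.5]
grip_width: 0.0853
grasp_force: 0.0
```

carry_out([
  {"dx":0,"dy":0,"dz":6,"twist":0,"fingers":-1},
  {"dx":0,"dy":0,"dz":12,"twist":0,"fingers":-1},
  {"dx":0,"dy":0,"dz":16,"twist":0,"fingers":-1},
  {"dx":0,"dy":0,"dz":16,"twist":0,"fingers":-1},
  {"dx":0,"dy":0,"dz":16,"twist":0,"fingers":1},
])

```text
clock: 21.88
eef_pos: [0.6227, -0.0999, -0.0062]
tool_rot: [0.707, 0.707, 0.0, 0.001]
ft_force: [-0.1, -0.4, -0.7]
grip_width: 0.0756
grasp_force: 0.0
```

carry_out([
  {"dx":0,"dy":0,"dz":0,"twist":0,"fingers":1},
  {"dx":0,"dy":0,"dz":0,"twist":0,"fingers":1},
  {"dx":0,"dy":0,"dz":0,"twist":0,"fingers":1},
  {"dx":0,"dy":0,"dz":0,"twist":0,"fingers":1},
  {"dx":0,"dy":0,"dz":0,"twist":0,"fingers":1},
])

```text
clock: 22.3
eef_pos: [0.6227, -0.0999, -0.0062]
tool_rot: [0.707, 0.707, 0.0, 0.001]
ft_force: [-0.1, 0.2, 3.1]
grip_width: 0.0264
grasp_force: 59.1
```

carry_out([
  {"dx":0,"dy":0,"dz":0,"twist":0,"fingers":1},
  {"dx":0,"dy":0,"dz":0,"twist":0,"fingers":1},
  {"dx":0,"dy":0,"dz":-5,"twist":0,"fingers":1},
  {"dx":0,"dy":0,"dz":-20,"twist":0,"fingers":1},
  {"dx":0,"dy":0,"dz":-45,"twist":0,"fingers":1},
])

```text
clock: 22.72
eef_pos: [0.6183, -0.0992, 0.0344]
tool_rot: [0.707, 0.707, -0.003, -0.004]
ft_force: [0.3, 1.0, -1.6]
grip_width: 0.0264
grasp_force: 59.2
```

carry_out([
  {"dx":0,"dy":0,"dz":-25,"twist":0,"fingers":1},
  {"dx":0,"dy":0,"dz":-50,"twist":0,"fingers":1},
  {"dx":0,"dy":0,"dz":-70,"twist":0,"fingers":1},
  {"dx":6,"dy":-7,"dz":-80,"twist":0,"fingers":1},
  {"dx":18,"dy":-21,"dz":-80,"twist":0,"fingers":1},
])

```text
clock: 23.13
eef_pos: [0.6033, -0.0827, 0.1203]
tool_rot: [0.708, 0.707, 0.002, 0.002]
ft_force: [0.6, 1.4, -1.5]
grip_width: 0.0263
grasp_force: 59.4
```

carry_out([
  {"dx":18,"dy":-23,"dz":0,"twist":0,"fingers":1},
  {"dx":36,"dy":-46,"dz":0,"twist":0,"fingers":1},
  {"dx":54,"dy":-70,"dz":0,"twist":0,"fingers":1},
  {"dx":72,"dy":-93,"dz":0,"twist":0,"fingers":1},
  {"dx":86,"dy":-112,"dz":0,"twist":0,"fingers":1},
])

```text
clock: 23.55
eef_pos: [0.4851, 0.0055, 0.1166]
tool_rot: [0.707, 0.708, -0.001, -0.002]
ft_force: [-0.4, 0.5, -2.1]
grip_width: 0.0262
grasp_force: 59.4
```

carry_out([
  {"dx":6,"dy":-8,"dz":0,"twist":0,"fingers":1},
  {"dx":7,"dy":-9,"dz":5,"twist":0,"fingers":1},
  {"dx":7,"dy":-9,"dz":22,"twist":0,"fingers":1},
  {"dx":7,"dy":-9,"dz":42,"twist":0,"fingers":1},
  {"dx":7,"dy":-9,"dz":62,"twist":0,"fingers":1},
])

```text
clock: 23.97
eef_pos: [0.4812, 0.0107, 0.0552]
tool_rot: [0.707, 0.707, 0.001, 0.001]
ft_force: [-0.5, 0.2, -2.6]
grip_width: 0.0258
grasp_force: 59.4
```

carry_out([
  {"dx":0,"dy":0,"dz":12,"twist":0,"fingers":1},
  {"dx":0,"dy":0,"dz":23,"twist":0,"fingers":1},
  {"dx":0,"dy":0,"dz":30,"twist":0,"fingers":1},
  {"dx":0,"dy":0,"dz":33,"twist":0,"fingers":1},
  {"dx":0,"dy":0,"dz":33,"twist":0,"fingers":1},
])

```text
clock: 24.38
eef_pos: [0.4798, 0.0108, 0.022]
tool_rot: [0.707, 0.707, -0.001, -0.0]
ft_force: [0.5, -0.1, -2.0]
grip_width: 0.0261
grasp_force: 59.4
```

carry_out([
  {"dx":0,"dy":0,"dz":1,"twist":0,"fingers":1},
  {"dx":0,"dy":0,"dz":1.5,"twist":0,"fingers":1},
  {"dx":0,"dy":0,"dz":1.5,"twist":0,"fingers":-1},
  {"dx":0,"dy":0,"dz":1.5,"twist":0,"fingers":-1},
  {"dx":0,"dy":0,"dz":1.5,"twist":0,"fingers":-1},
])

```text
clock: 24.8
eef_pos: [0.4808, 0.0112, 0.0223]
tool_rot: [0.707, 0.707, 0.001, 0.001]
ft_force: [-0.2, 0.6, -0.1]
grip_width: 0.0618
grasp_force: 0.0
```

carry_out([
  {"dx":0,"dy":0,"dz":0,"twist":0,"fingers":-1},
  {"dx":0,"dy":0,"dz":0,"twist":0,"fingers":-1},
  {"dx":0,"dy":0,"dz":-10,"twist":0,"fingers":-1},
  {"dx":0,"dy":0,"dz":-35,"twist":0,"fingers":-1},
  {"dx":0,"dy":0,"dz":-65,"twist":0,"fingers":-1},
])

```text
clock: 25.22
eef_pos: [0.478, 0.0111, 0.0855]
tool_rot: [0.707, 0.707, -0.002, -0.002]
ft_force: [1.2, 0.7, 0.6]
grip_width: 0.0854
grasp_force: 0.0
```

carry_out([
  {"dx":0,"dy":0,"dz":-30,"twist":0,"fingers":-1},
  {"dx":-20,"dy":0,"dz":-60,"twist":0,"fingers":-1},
  {"dx":-50,"dy":0,"dz":-85,"twist":0,"fingers":-1},
  {"dx":-80,"dy":0,"dz":-105,"twist":0,"fingers":-1},
  {"dx":-105,"dy":0,"dz":-115,"twist":0,"fingers":-1},
])

```text
clock: 25.63
eef_pos: [0.4815, -0.0955, 0.2051]
tool_rot: [0.707, 0.707, 0.001, 0.002]
ft_force: [0.8, -0.1, -0.6]
grip_width: 0.0857
grasp_force: 0.0
```

carry_out([
  {"dx":0,"dy":0,"dz":0,"twist":0,"fingers":-1},
  {"dx":0,"dy":0,"dz":0,"twist":0,"fingers":-1},
  {"dx":0,"dy":0,"dz":0,"twist":0,"fingers":-1},
  {"dx":0,"dy":0,"dz":0,"twist":0,"fingers":-1},
  {"dx":0,"dy":0,"dz":0,"twist":0,"fingers":-1},
])

```text
clock: 26.05
eef_pos: [0.4795, -0.0928, 0.2006]
tool_rot: [0.706, 0.708, -0.0, -0.001]
ft_force: [-0.7, 0.7, -1.4]
grip_width: 0.085
grasp_force: 0.0
```

Run:
```python
from chk import *
c,s=look('f')
for P in((.480,.011,.086),(.483,-.044,.076),(.4835,-.101,.066),(.4845,-.158,.056)):lens(c,P,14)
a=cv2.resize(s['image'][200:340,290:440],None,fx=3,fy=3,interpolation=cv2.INTER_CUBIC);w=cv2.resize(c['image'][0:420,170:470],(300,420))
cv2.imwrite('pics/f.png',np.hstack([a,w])[...,::-1])
```

```text
[ 0.4798 -0.0929  0.2008]
(0.48, 0.011, 0.086) px [324.9  79.2] world [0.4804 0.0123 0.086 ] area 145
(0.483, -0.044, 0.076) px [327.6 163.1] world [ 0.4828 -0.0452  0.076 ] area 85
(0.4835, -0.101, 0.066) px [327.  238.3] world [ 0.4828 -0.1073  0.066 ] area 197Traceback (most recent call last):
  File "<stdin>", line 3, in <module>
  File "chk.py", line 7, in lens
    n,l,s,ce=cv2.connectedComponentsWithStats((g>np.percentile(g,75)).astype(np.uint8));k=1+np.argmax(s[1:,4])
                                                                                            ~~~~~~~~~^^^^^^^^^
    return _wrapfunc(a, 'argmax', axis=axis, out=out, **kwds)
    return bound(*args, **kwds)
ValueError: attempt to get argmax of an empty sequence
```

Run:
```python
from h import *;import pickle
c,s=pickle.load(open('f.pkl','rb'))
a=cv2.resize(s['image'][200:340,290:440],None,fx=3,fy=3,interpolation=cv2.INTER_CUBIC);w=cv2.resize(c['image'][0:420,170:470],(300,420))
cv2.imwrite('pics/f.png',np.hstack([a,w])[...,::-1])
```

```text
(no output)
```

View pics/f.png

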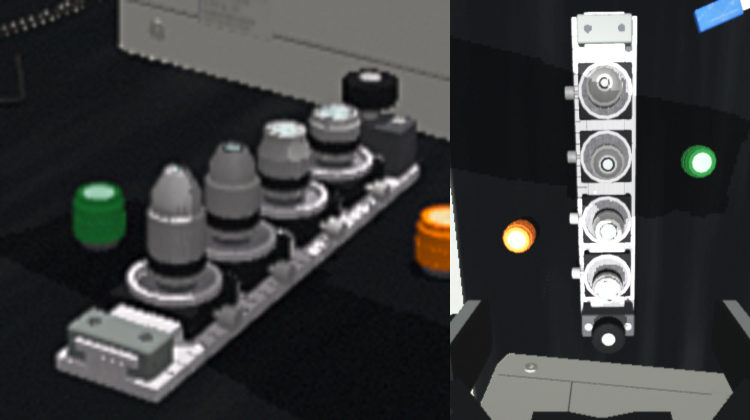

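The final view shows all four upright in their cups. They rise in length from the black-knob clamp, with a at (335,130), to the grey cap, with d at (175,220). The arm is clear and touching nothing.

```bash
python3 -c "
from workcell import job_done
print(job_done())"
```

```text
the job is handed in; nothing more can be done
None
```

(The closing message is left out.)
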